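# Gauge the heat-sink gap with a taper gauge

## Task

Pull the flat steel taper gauge out of the tool block and slide its blade, upright and square, straight down into the gap between the heat sink and the power module on the opened power unit until it drags snugly on both plates, without jamming it in hard. Finish still holding the gauge there, so that the gap can be read off the blade; leave everything else where it is.

Things in the scene. Friction and masses are not known exactly. Their poses are not given: they have to be found in the camera images.
- gauge: plain steel taper gauge, 120 g, standing tip down in the tool block. Blade 65 mm long, 12 mm wide (its x), symmetric straight taper in thickness (its y) from 2 mm at the tip to 8.5 mm; above it a flat tang 20 mm wide (x), 10 mm thick (y), 70 mm tall, hole near its end. Origin: centre of the tip; z up the gauge. In the block only the tang shows, shoulders on the block's top, tip 10 mm above the bench
- gauge_grip (a point): middle of the gauge's tang, 105 mm above the tip, 30 mm below the tang's end: grip here. The blade meets both plates where it is as thick as the gap, 20 to 40 mm above its tip; pushed on, its drag grows by about 5 N per mm; snug is a push of 5 to 10 N
- holder: black tool block fixed to the bench, 170 mm (x) by 46 mm (y) by 75 mm tall, with three pockets right through it on its centre line at x = -55, 0 and 55 mm, each 14 mm (x) by 12 mm (y). Origin: centre of its underside. The gauge stands in any one of them, its x along the block's x; the round-handled screwdrivers have the others
- unit: opened power unit fixed to the bench: aluminium tray 160 mm (x) by 250 mm (y) with a green circuit board and, upright across it, the power module and the finned heat sink facing each other. Origin on the bench under the middle of the gap, at the module's face; x runs along the gap, y from module to heat sink, z up
- module: power module, a fixed aluminium-faced block 80 mm along x, standing on the -y side of the gap with a green board behind it; its face toward the gap lies at y = 0 of the unit. Same origin and axes as the unit; top at z = 90 mm
- heatsink: finned aluminium heat sink on slotted feet, screwed down, 100 mm along x, 34 mm deep in y with its fins, top at z = 90 mm; axes as the unit. Origin at the foot of its flat face toward the gap, so its y in the unit's frame is the gap, 4 to 6 mm
- gap (a point): middle of the gap's mouth, level with the plates' tops (90 mm above the bench), on the module's face; axes as the unit: the gap runs from y = 0 to 4..6 mm and 40 mm either way along x. Both plates have a 4 mm, 45 degree chamfer along the mouth, so their parallel faces begin 4 mm below this point; the gap is open down to the tray, 87 mm below it
- driver_flat: screwdriver with a round yellow handle 24 mm across, 82 mm long, standing in the tool block, its top end 157 mm above the bench; origin at its tip, 15 mm above the bench
- driver_cross: screwdriver with a round black handle 24 mm across, 82 mm long, standing in the tool block, its top end 157 mm above the bench; origin at its tip, 15 mm above the bench
- spool: reel of solder wire, 54 mm across, 40 mm tall, near the tool block; origin under its centre
- flux_bottle: small white bottle, 32 mm across, 75 mm tall, near the tool block; origin under its centre
- screw_dish: shallow steel dish 70 x 60 x 16 mm beside the power unit, on the robot's side; origin under its centre
- tape_roll: roll of amber tape lying flat, 60 mm across, 19 mm tall; origin under its centre
- small_board: small white circuit board lying flat, 75 x 30 mm, 7 mm tall; origin under its centre
Things that resemble listed ones, but are neither listed nor needed, are in the scene too. Of the things shaped like the gauge, the steel one is meant.

How it is judged:
On the way, in this order (a step that is already met when the one before it is completed fails the run):
1. the gauge is held clear above the tool block (height (world z) of gauge above 0.08 m and contact force between the fingers and gauge above 1 N), for 0.1 s.
2. its blade is between the heat sink and the module (z of gauge in the frame of gap between -0.075 and -0.012 m and x of gauge in the frame of gap between -0.034 and 0.034 m and y of gauge in the frame of gap between 0 and 0.006 m), for 0.1 s.
At the end, for the whole second after the job is handed in: The gripper still grips the gauge (over 3 N), at rest, its tip between the plates 20 mm or more below their tops and within 34 mm of the gap's middle, bearing on heat sink and module with 1 to 20 N each, upright and square to the gap within 0.1 rad (z of gauge in the frame of gap between -0.075 and -0.02 m and x of gauge in the frame of gap between -0.034 and 0.034 m and y of gauge in the frame of gap between 0 and 0.006 m and contact force between gauge and heatsink between 1 and 20 N and contact force between gauge and module between 1 and 20 N and contact force between the fingers and gauge above 3 N and angle between gauge's own z axis and vertical below 0.1 rad and angle between the x axis of gauge and the x axis of gap, either way round below 0.1 rad and linear speed of gauge below 0.01 m/s); the arm keeps its last pose, push and grip.
It fails at once if the gauge is jammed in hard (over 30 N on a plate) (contact force between gauge and heatsink above 30 N or contact force between gauge and module above 30 N).
It fails at once if another thing is shifted by more than 20 mm (distance of any of driver_flat, driver_cross, spool, flux_bottle, screw_dish, tape_roll, small_board from where it was at the start of the episode above 0.02 m).
It also fails if it takes over 40 s, if anything falls off the work surface, if the arm or the gripper's body presses on something with over 40 N, if the wrist force passes 120 N, or if a joint passes its speed limit or range.

## Robot

A 6-joint arm with a two-finger parallel gripper is mounted at the origin on the work surface. World frame = base frame: x ahead of the robot, y to its left, z up, the work surface at z = 0. Lengths are in m, angles in rad, forces in N, time in s.
With the tool pointing down it reaches from about 0.375 to 0.925 m from the base axis. Payload 5.7 kg.
Tool frame: the origin (TCP) lies on the centre line of the jaws, within the pads' length; the fingertips stand 11 mm ahead of it and the grasp point (between the pads) lies 8 mm behind it; z points along the fingers, y is the direction in which the jaws open and shut (so a half turn about z gives the same grasp; the last joint's range is limited). The gripper opens to 85 mm and grips with 20 to 120 N. Pads are 22 mm wide; open, the fingers measure 114 mm over their backs; the gripper's body (76 mm by 85 mm) begins 54 mm behind the grasp point. The pads swing forward as they close: fully open they stand 13 mm farther back than shut.
Start: joints at [1.172, 0.359, 1.51, -0, 1.272, -0.115], TCP at [0.168, 0.576, 0.21] pointing down, gripper open.
Joint ranges: [-2.97, 2.97], [-1.01, 2.36], [0.21, 2.38], [-0.96, 4.11], [0.2, 2.71], [-2.98, 2.98]. Speed limits (rad/s): [2.39, 2.39, 3.14, 3.14, 3.14, 3.14].

## Interface

Orientations are given as [roll, pitch, yaw] about the fixed x, y, z axes, in that order (R = Rz(yaw) Ry(pitch) Rx(roll)).
In Python, from workcell import manip gives the robot as it stands. The module is installed in compiled form; this text tells all that it offers.
- The arm moves only by the shell command python3 -m crank 'ROWS' [FORCE]. ROWS is JSON, one flat list of numbers, 7 for each row, row after row: the turn, a rotation vector about the tool's x, y, z in degrees, then the shift along the tool's x, y, z in cm, then the finger opening in cm, from 0 to 8.54. A call has 1 to 10 rows; each row is the pose to reach, as a shift and turn from the pose measured when the call began, along the tool's axes at that moment; what a row does not reach only later rows make up. A row lasts 1/10 s, in which the tool goes at most 50 mm and 8.59 degrees, less where a joint would pass 70% of its speed; a pose out of reach is approached as far as the arm can. A call with a gripper value outside its range is refused whole. The fingers move at their own pace and stop on an object; FORCE is the grip in N (left out, the last holds). Time passes only in rows, so rows that repeat a pose let the fingers close. It gives the time, the measured TCP pose, the force and the opening at its end, in the units of the state.
- manip.read_state(): the state, without advancing time (a new reading comes with each control period).
- manip.capture(name): name is "scene" or "top"; returns (picture, depth): 384x512x3 uint8, red, green, blue; 384x512 float32, m along the optical axis (not along the pixel's ray), 0 where there is no reading.
- manip.camera_model(name): a dict with "intrinsics" (3x3 intrinsics, pixels), "rvec" (rotation vector, rad) and "tvec" (3), from world to camera coordinates, as OpenCV has them. Camera axes: x right, y down, z forward; pixel columns grow to the right and rows downward; lengths in m; the calibration is good to about 2 mm. A picture is of the moment at which its call begins. camera_model takes no time and is no camera call.
- manip.finish_job(): hands the job in, once; it reports no verdict.
The state is a dict: "time_s": time; "joint_positions": joint angles; "joint_vel": joint speeds; "joint_efforts": joint torques, N m; "tcp_pos": TCP position; "orientation": TCP orientation; "wrist_force": force on the tool from outside, world axes, zero at the start; "moment": the same for the moment, N m; "gripper_width": finger opening in m.
Only numpy, scipy, OpenCV 4.12 (cv2) and the standard library are available. Lean on these libraries where they do the work, as an engineer would, in place of code of your own. Each camera call takes 0.05 s, during which the arm holds its last target.

## Working session

There is one attempt and no reset: what is moved stays moved. The work goes in short steps, Python scripts to look and compute and a shell command to move; the robot and the scene stay as the last step left them, time stands still between calls to the robot, and variables do not carry over. Pictures are saved under pics/ and viewed, and the job is handed in when it is done.

```bash
ls; mkdir -p pics; cat > h.py <<'E'
import numpy as np, cv2
from workcell import manip
from scipy.spatial.transform import Rotation as R
def cam(n):
    c=manip.camera_model(n); K=np.array(c["intrinsics"]);Rm=cv2.Rodrigues(np.array(c["rvec"],float))[0];t=np.array(c["tvec"],float).ravel();return K,Rm,t
def cloud(n,d):
    K,Rm,t=cam(n);v,u=np.mgrid[:d.shape[0],:d.shape[1]]
    p=np.stack([(u-K[0,2])/K[0,0]*d,(v-K[1,2])/K[1,1]*d,d],-1)
    return (p-t)@Rm
def proj(n,P):
    K,Rm,t=cam(n);q=(np.atleast_2d(P)@Rm.T+t)@K.T;return q[:,:2]/q[:,2:]
def grab(n,tag):
    im,d=manip.capture(n);cv2.imwrite(f"pics/{tag}.png",im[:,:,::-1]);np.savez(f"{tag}.npz",im=im,d=d);return im,d
E
python3 - <<'E'
from h import *
for n in("scene","top"):
    im,d=grab(n,n+"0"); K,Rm,t=cam(n); print(n,K.round(1).tolist(),(-Rm.T@t).round(3),Rm.round(2).tolist())
s=manip.read_state();print(s)
E
```

```text
pics
scene [[346.7, 0.0, 252.2], [0.0, 346.7, 188.2], [0.0, 0.0, 1.0]] [ 1.269 -0.004  0.636] [[0.05, 1.0, -0.02], [0.61, -0.05, -0.79], [-0.79, 0.03, -0.61]]
top [[464.1, 0.0, 249.3], [0.0, 464.1, 188.4], [0.0, 0.0, 1.0]] [0.449 0.024 1.362] [[-0.01, -1.0, 0.0], [-1.0, 0.01, -0.1], [0.1, -0.0, -1.0]]
{'time_s': 0.1, 'joint_positions': array([ 1.17187057e+00,  3.59481283e-01,  1.51133821e+00, -1.12954296e-05,
        1.27250528e+00, -1.15079712e-01]), 'joint_vel': array([-0.00115361, -0.00136244, -0.00261816,  0.00127376, -0.00052202,
        0.00193169]), 'joint_efforts': array([-3.38679502e-05, -5.28649521e+01, -2.79352266e+01, -4.25446087e-04,
        5.04210242e-03, -3.29161219e-05]), 'tcp_pos': array([0.16777147, 0.57537872, 0.20910358]), 'orientation': array([-3.13987075e+00, -1.88172944e-04,  2.85774978e+00]), 'wrist_force': array([ 0.053522  , -0.00323015, -0.59694887]), 'moment': array([-0.05871575,  0.00636053, -0.01200785]), 'gripper_width': 0.08529298897388794}
```

View pics/scene0.png

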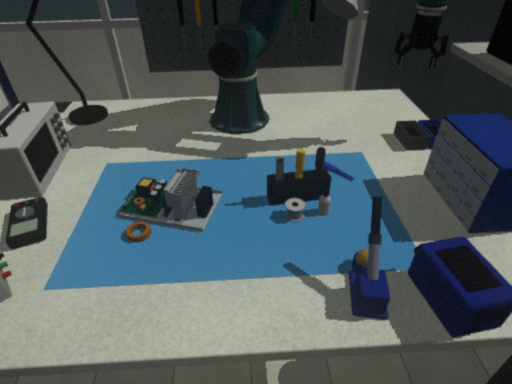

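View pics/top0.png

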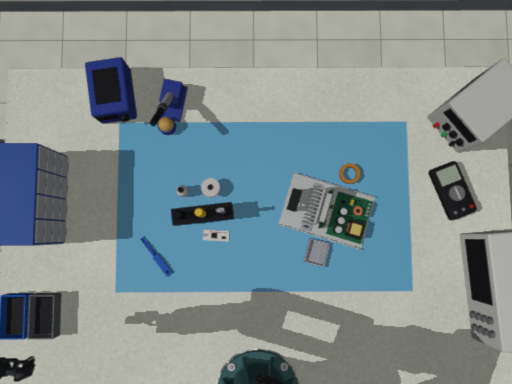

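The scene view shows the tool block near (298,185), with a grey tang at (280,168), a yellow handle at (300,163) and a black handle at (320,160). The power unit is at about (172,200). In the top view the block is near (202,213) and the unit near (328,212). I'll enlarge both.

```bash
python3 - <<'E'
from h import *
a=np.load("top0.npz")["im"][:,:,::-1]; b=np.load("scene0.npz")["im"][:,:,::-1]
z=lambda im,x,y,w,h,s:cv2.resize(im[y:y+h,x:x+w],None,fx=s,fy=s,interpolation=cv2.INTER_CUBIC)
cv2.imwrite("pics/z1.png",z(a,270,165,115,90,6.9))
cv2.imwrite("pics/z2.png",z(a,155,165,90,90,6.6))
cv2.imwrite("pics/z3.png",z(b,110,140,230,110,3.4))
E
```

```text
(no output)
```

View pics/z1.png

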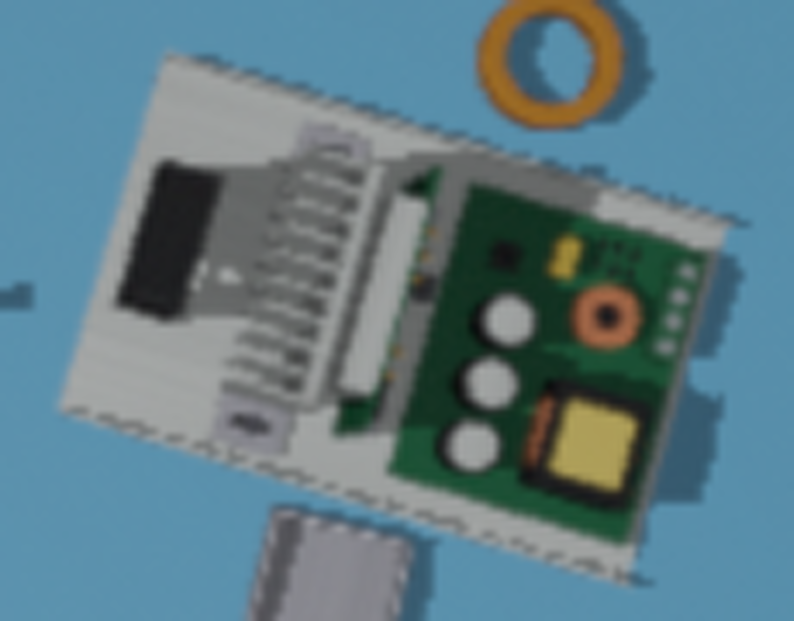

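View pics/z2.png

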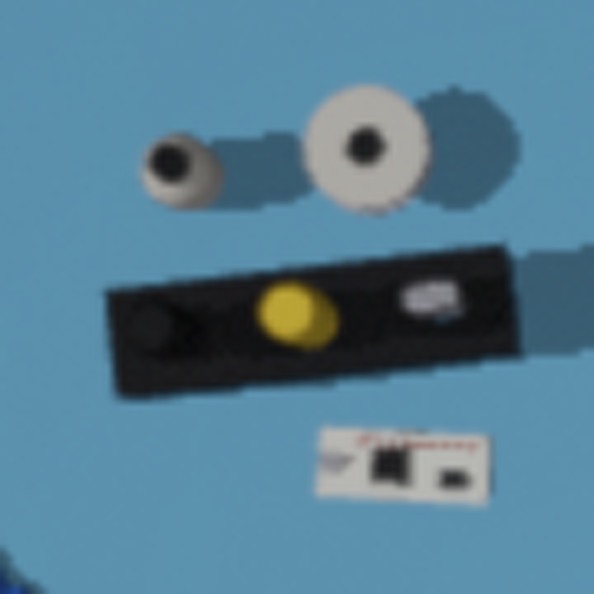

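View pics/z3.png

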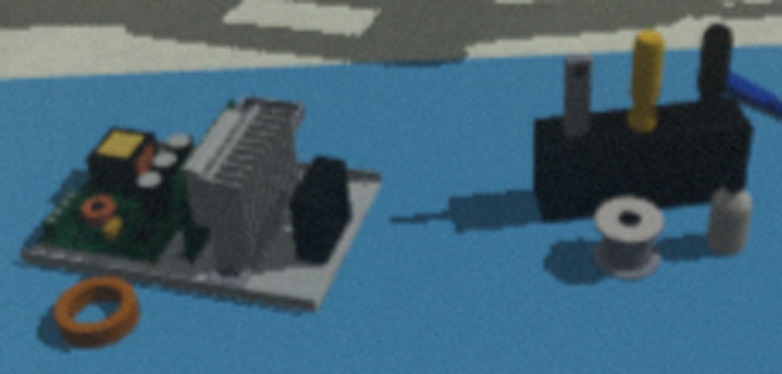

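Top view zoom: the tang is the silver patch at about pixel (220,210), at the -y end of the block. The gap is the dark stripe between the heat sink and the white module face, at about (322,207). The blue lookalike lies flat at (157,258). Next I'll measure positions from the depth.

```bash
python3 - <<'E'
from h import *
for n in("top","scene"):
    f=np.load(n+"0.npz");P=cloud(n,f["d"]);im=f["im"].astype(int);ok=f["d"]>0
    X,Y,Z=P[...,0],P[...,1],P[...,2]
    mat=ok&(X>.35)&(X<.7)&(Y>-.4)&(Y<.4)&(im[...,2]-im[...,0]>60)
    print(n,"mat z",np.median(Z[mat]),Z[mat].std())
    # holder top
    m=ok&(abs(Z-.075)<.006)&(Y>.02)&(Y<.35)&(X>.3)&(X<.65)&(im.max(-1)<70)
    q=np.float32(P[m][:,:2]);r=cv2.minAreaRect(q);print("holder",m.sum(),r,np.median(Z[m]))
    m=ok&(Z>.085)&(Z<.16)&(Y>.02)&(Y<.35)&(X>.3)&(X<.65)
    for p in [ ]: pass
    nlab,lab,st,ce=cv2.connectedComponentsWithStats(m.astype(np.uint8))
    for i in range(1,nlab):
        if st[i,4]>3:
            a=lab==i;t=a&(Z>Z[a].max()-.008);print("  blob",st[i],ce[i].round(1),"zmax",Z[a].max().round(4),"topmean",P[t].mean(0).round(4),im[t].mean(0).round())
    m=ok&(Z>.082)&(Z<.1)&(Y<.0)&(Y>-.35)&(X>.3)&(X<.65)
    nlab,lab,st,ce=cv2.connectedComponentsWithStats(m.astype(np.uint8))
    for i in range(1,nlab):
        if st[i,4]>5:
            a=lab==i;print("  unit",st[i],P[a].mean(0).round(4),cv2.minAreaRect(np.float32(P[a][:,:2])))
    m=ok&(Z>.0015)&(Z<.15)&(Y<-.03)&(Y>-.32)&(X>.33)&(X<.6)&~(im[...,2]-im[...,0]>50)
    m=cv2.morphologyEx(m.astype(np.uint8),cv2.MORPH_OPEN,np.ones((3,3)))
    nlab,lab,st,ce=cv2.connectedComponentsWithStats(m);i=1+st[1:,4].argmax()
    print("tray",st[i],cv2.minAreaRect(np.float32(P[lab==i][:,:2])))
E
```

```text
top mat z 0.00026985384521824134 0.002919601695308204
holder 747 ((0.5340468287467957, 0.1548425853252411), (0.10234241187572479, 0.16896174848079681), 6.3339762687683105) 0.07408462156395354
  blob [195 208  11   9  78] [199.7 212.1] zmax 0.1597 topmean [0.5063 0.1523 0.1553] [164. 142.  46.]
  blob [216 208   9   5  40] [220.3 210. ] zmax 0.1497 topmean [0.5121 0.0976 0.1451] [118. 118. 124.]
  blob [174 210  12  10  89] [179.3 214.5] zmax 0.1591 topmean [0.5009 0.2066 0.1548] [22. 22. 24.]
  unit [306 186  21  38 196] [ 0.5265 -0.1679  0.0878] ((0.5267975330352783, -0.16229620575904846), (0.03413151204586029, 0.09993953257799149), 72.82550048828125)
  unit [319 189  15  38 181] [ 0.5194 -0.1907  0.0883] ((0.5202682614326477, -0.19148482382297516), (0.01821719855070114, 0.1063903272151947), 70.77462768554688)
tray [ 301  182   67   62 2533] ((0.5096302628517151, -0.2330785095691681), (0.18712842464447021, 0.15127535164356232), 77.65811920166016)
scene mat z 0.0004890850154659895 0.001392698784860555
holder 602 ((0.5346061587333679, 0.15727777779102325), (0.10573508590459824, 0.1696847677230835), 5.866815567016602) 0.07430467930871737
  blob [315 147  11  27 215] [319.8 159.5] zmax 0.1586 topmean [0.5026 0.2085 0.1548] [46. 48. 46.]
  blob [295 149  11  27 217] [299.8 161.8] zmax 0.1575 topmean [0.5087 0.1545 0.1545] [128. 110.  48.]
  blob [276 156   9  21 165] [279.6 166.1] zmax 0.1464 topmean [0.5136 0.1    0.1432] [75. 83. 91.]
  unit [160 169  36  28 450] [ 0.5282 -0.1697  0.0869] ((0.5259968042373657, -0.17146657407283783), (0.05822534114122391, 0.10924867540597916), 73.36875915527344)
tray [ 127  169   95   57 3360] ((0.475245863199234, -0.19501528143882751), (0.25341281294822693, 0.24571333825588226), 73.76363372802734)
```

```bash
cat >> h.py <<'E'
def rect(n,im,c,yaw,z,hx,hy,res):
    # rectified patch: rows = -y..y , cols = x
    gy,gx=np.mgrid[-hy:hy+1e-9:res,-hx:hx+1e-9:res]
    cs,sn=np.cos(yaw),np.sin(yaw)
    P=np.stack([c[0]+cs*gx-sn*gy,c[1]+sn*gx+cs*gy,np.full_like(gx,z)],-1)
    uv=proj(n,P.reshape(-1,3)).reshape(gx.shape+(2,)).astype(np.float32)
    return cv2.remap(im,uv[...,0],uv[...,1],cv2.INTER_CUBIC)
E
python3 - <<'E'
from h import *
out=[]
for n in("top","scene"):
    im=np.load(n+"0.npz")["im"]
    c=(.522,-.180)
    best=[]
    for y in np.radians(np.arange(-22,-11,.25)):
        p=rect(n,cv2.cvtColor(im,cv2.COLOR_RGB2GRAY),c,y,.09,.03,.02,.0005).astype(float).mean(1)
        best.append((np.sum(np.diff(p)**2),np.degrees(y)))
    print(n,max(best),sorted(best)[-5:])
    y=np.radians(max(best)[1]); y=np.radians(-16.5)
    r=rect(n,im,c,y,.09,.06,.05,.0005)
    out.append(r)
    g=cv2.cvtColor(r,cv2.COLOR_RGB2GRAY)[:,60:180].astype(float).mean(1)
    print([(round(-50+.5*i,1),int(v)) for i,v in enumerate(g) if 50<i<150 and i%2==0])
    # tray edges
    for yaw in np.radians(np.arange(-19,-13.9,1)):
        r=rect(n,im,(.51,-.21),yaw,.003,.1,.14,.0005)
    # rb color
v=np.vstack([cv2.resize(o,None,fx=2,fy=1.5)[::-1] for o in out])
cv2.imwrite("pics/r.png",v[:,:,::-1]);print(v.shape)
E
```

```text
top (np.float64(1680.8777405914896), np.float64(-17.5)) [(np.float64(1671.0502014889694), np.float64(-17.0)), (np.float64(1672.0467864216926), np.float64(-18.0)), (np.float64(1678.1770370876307), np.float64(-17.75)), (np.float64(1678.5569974728503), np.float64(-17.25)), (np.float64(1680.8777405914896), np.float64(-17.5))]
[(-24.0, 91), (-23.0, 92), (-22.0, 91), (-21.0, 90), (-20.0, 88), (-19.0, 88), (-18.0, 92), (-17.0, 103), (-16.0, 120), (-15.0, 137), (-14.0, 149), (-13.0, 156), (-12.0, 159), (-11.0, 160), (-10.0, 160), (-9.0, 160), (-8.0, 159), (-7.0, 158), (-6.0, 157), (-5.0, 156), (-4.0, 152), (-3.0, 142), (-2.0, 126), (-1.0, 107), (0.0, 92), (1.0, 84), (2.0, 86), (3.0, 94), (4.0, 108), (5.0, 123), (6.0, 138), (7.0, 148), (8.0, 152), (9.0, 148), (10.0, 140), (11.0, 129), (12.0, 118), (13.0, 109), (14.0, 102), (15.0, 99), (16.0, 99), (17.0, 101), (18.0, 102), (19.0, 105), (20.0, 108), (21.0, 110), (22.0, 112), (23.0, 113), (24.0, 113)]
scene (np.float64(553.7692097534322), np.float64(-17.75)) [(np.float64(551.07957106755), np.float64(-18.25)), (np.float64(552.4799535550851), np.float64(-17.25)), (np.float64(552.7315074106959), np.float64(-18.0)), (np.float64(553.7225599344307), np.float64(-17.5)), (np.float64(553.7692097534322), np.float64(-17.75))]
[(-24.0, 81), (-23.0, 77), (-22.0, 75), (-21.0, 74), (-20.0, 75), (-19.0, 77), (-18.0, 80), (-17.0, 83), (-16.0, 88), (-15.0, 94), (-14.0, 103), (-13.0, 112), (-12.0, 121), (-11.0, 128), (-10.0, 132), (-9.0, 134), (-8.0, 135), (-7.0, 135), (-6.0, 137), (-5.0, 138), (-4.0, 139), (-3.0, 139), (-2.0, 139), (-1.0, 137), (0.0, 133), (1.0, 127), (2.0, 119), (3.0, 111), (4.0, 104), (5.0, 100), (6.0, 100), (7.0, 104), (8.0, 110), (9.0, 116), (10.0, 120), (11.0, 118), (12.0, 112), (13.0, 104), (14.0, 95), (15.0, 87), (16.0, 81), (17.0, 77), (18.0, 75), (19.0, 74), (20.0, 74), (21.0, 74), (22.0, 74), (23.0, 73), (24.0, 73)]
(604, 482, 3)
```

View pics/r.png

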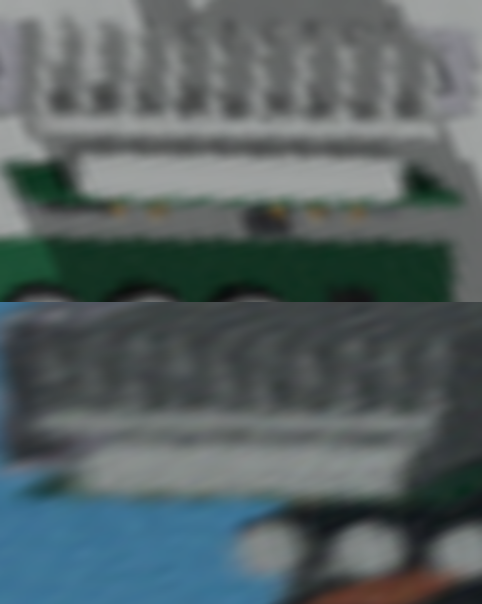

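```bash
cat >> h.py <<'E'
def go(p,yawdeg):
    s=manip.read_state();r0=R.from_euler("xyz",s["orientation"]);r1=R.from_euler("xyz",[180,0,yawdeg],degrees=True)
    rv=(r0.inv()*r1).as_rotvec(degrees=True);d=r0.inv().apply(np.array(p)-s["tcp_pos"])*100
    print("turn",rv.round(2),"shift cm",d.round(3))
def st():
    s=manip.read_state();print("t",round(s["time_s"],2),"tcp",s["tcp_pos"].round(4),"rpy",np.degrees(s["orientation"]).round(2),"F",s["wrist_force"].round(2),"M",s["moment"].round(3),"w",round(s["gripper_width"],4))
E
python3 - <<'E'
from h import *
go([.5125,.0985,.24],95.9)
im=np.load("top0.npz")["im"]
best=[]
# tray edges yaw: blue-vs-grey transition along long edges at z~3mm
g=(im[...,2].astype(np.float32)-im[...,0])
for y in np.arange(-21,-13,.25):
    r=rect("top",g,(.515,-.205),np.radians(y),.003,.1,.11,.001)
    p=r.mean(0);best.append((round(float(np.sum(np.diff(p)**2)),1),y))
print(sorted(best)[-4:])
E
```

```text
turn [-9.000e-02  5.000e-02  6.784e+01] shift cm [-46.448 -36.131  -3.036]
[(2151.6, np.float64(-17.0)), (2153.1, np.float64(-17.75)), (2192.0, np.float64(-17.25)), (2192.1, np.float64(-17.5))]
```

```bash
python3 -m crank '[0,0,8,-4,-3,-3, 5, 0,0,16,-8,-6,-3, 5, 0,0,24,-12,-9.5,-3, 5, 0,0,32,-16,-12.5,-3, 5, 0,0,40,-20,-15.5,-3, 5, 0,0,48,-24,-18.5,-3, 5, 0,0,56,-28,-22,-3, 5, 0,0,62,-32,-25,-3, 5, 0,0,67.8,-36,-28,-3, 5, 0,0,67.8,-40,-31,-3, 5]' 30; python3 -c "
from h import *
st();go([.5125,.0985,.24],95.9)"
```

```text
time_s: 1.1
tcp_pos: [0.4575, 0.1747, 0.2394]
orientation: [-3.141, 0.001, 1.671]
wrist_force: [0.8, 0.6, 0.1]
gripper_width: 0.0502
t 1.1 tcp [0.4575 0.1747 0.2394] rpy [-1.7994e+02  8.0000e-02  9.5770e+01] F [0.76 0.63 0.13] M [ 0.032 -0.045 -0.001] w 0.0502
turn [-0.06  0.08 -0.13] shift cm [-8.133  4.708 -0.051]
```

```bash
python3 -m crank '[0,0,0,-4,2.4,0,5, 0,0,0,-8.1,4.7,0,5, 0,0,0,-8.13,4.71,3,5, 0,0,0,-8.13,4.71,5,5, 0,0,0,-8.13,4.71,5,5, 0,0,0,-8.13,4.71,5,5]'; python3 - <<'E'
from h import *
st();go([.5125,.0985,.107],95.9)
a,_=grab("scene","s1");b,_=grab("top","t1")
z=lambda im,x,y,w,h,s:cv2.resize(im[y:y+h,x:x+w],None,fx=s,fy=s,interpolation=cv2.INTER_CUBIC)
cv2.imwrite("pics/g1.png",np.hstack([z(a,240,100,100,110,4),z(b,160,160,100,110,4)])[:,:,::-1])
E
```

```text
time_s: 1.7
tcp_pos: [0.5121, 0.0985, 0.1894]
orientation: [-3.139, 0.001, 1.672]
wrist_force: [-0.4, -0.3, 0.2]
gripper_width: 0.0501
t 1.7 tcp [0.5121 0.0985 0.1894] rpy [-1.7987e+02  7.0000e-02  9.5770e+01] F [-0.39 -0.26  0.22] M [0.003 0.024 0.048] w 0.0501
turn [-0.13  0.07 -0.13] shift cm [8.000e-03 6.100e-02 8.243e+00]
```

View pics/g1.png

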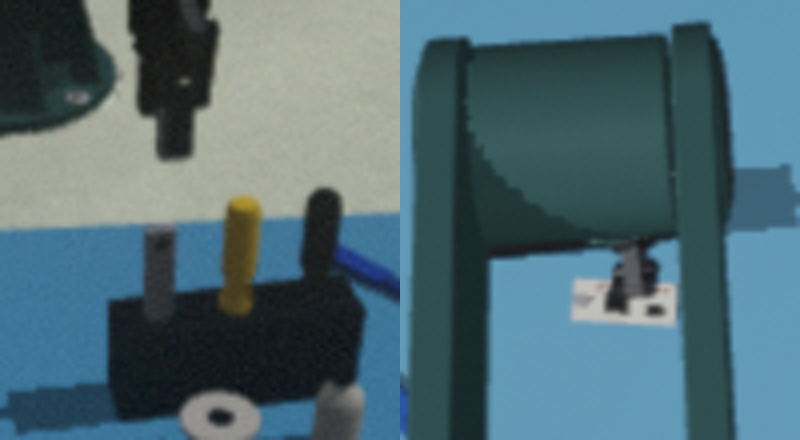

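```bash
python3 - <<'E'
from h import *
print(proj("scene",[[.5121,.0985,.178],[.5121,.0985,.21],[.5125,.0985,.145],[.5125,.0985,.08],[.535,.0985,.178]]).round(1))
E
```

```text
[[279.7 145.7]
 [280.1 134.6]
 [279.3 156.7]
 [278.6 176.9]
 [280.8 150.4]]
```

```bash
python3 - <<'E'
from h import *
f=np.load("s1.npz");P=cloud("scene",f["d"]);im=f["im"]
for v in range(124,182,3):
    row=[(u,*(P[v,u]*1000).round().astype(int),int(im[v,u].mean())) for u in range(272,294) if .45<P[v,u,0]<.6 and P[v,u,2]>.08]
    if row: print(v,"u",row[0][0],row[-1][0],"y",row[0][2],row[-1][2],"mid",np.mean([r[2] for r in row]).round(1),"x",np.median([r[1] for r in row]),"z",np.median([r[3] for r in row]))
E
```

```text
124 u 274 292 y 85 117 mid 99.3 x 568.0 z 268.0
127 u 274 288 y 86 109 mid 96.0 x 564.0 z 258.0
130 u 279 288 y 91 113 mid 101.1 x 549.5 z 243.0
133 u 279 288 y 91 113 mid 101.3 x 549.0 z 234.5
136 u 279 288 y 92 113 mid 101.8 x 549.0 z 226.5
139 u 280 287 y 94 111 mid 102.6 x 545.0 z 216.0
157 u 276 283 y 90 108 mid 99.0 x 512.0 z 144.0
160 u 276 283 y 90 108 mid 98.9 x 516.0 z 137.5
163 u 276 283 y 90 108 mid 99.0 x 517.0 z 128.0
166 u 276 283 y 91 109 mid 99.5 x 517.0 z 119.0
169 u 276 283 y 91 109 mid 99.9 x 516.0 z 108.5
172 u 276 283 y 91 109 mid 99.9 x 516.0 z 99.0
175 u 276 283 y 91 110 mid 100.2 x 516.5 z 89.0
178 u 277 278 y 93 96 mid 94.5 x 518.5 z 81.0
```

```bash
python3 -c "
from h import *
go([.5115,.0997,.107],95.9)"
```

```text
turn [ 0.04  0.08 -0.09] shift cm [ 0.113 -0.164  8.361]
```

```bash
python3 -m crank '[0,0,0,0.11,-0.1,2,5, 0,0,0,0.11,-0.1,4,5, 0,0,0,0.11,-0.1,6,5, 0,0,0,0.11,-0.1,7.5,5, 0,0,0,0.11,-0.1,8.3,5, 0,0,0,0.11,-0.1,8.3,5]'; python3 - <<'E'
from h import *
st()
a,_=grab("scene","s2")
z=lambda im,x,y,w,h,s:cv2.resize(im[y:y+h,x:x+w],None,fx=s,fy=s,interpolation=cv2.INTER_CUBIC)
cv2.imwrite("pics/g2.png",z(a,240,100,100,100,6)[:,:,::-1])
E
```

```text
time_s: 2.4
tcp_pos: [0.512, 0.1, 0.1076]
orientation: [3.141, 0.001, 1.673]
wrist_force: [0.3, -0.4, -0.6]
gripper_width: 0.0503
t 2.4 tcp [0.512  0.1    0.1076] rpy [1.7998e+02 8.0000e-02 9.5840e+01] F [ 0.25 -0.36 -0.56] M [ 0.037 -0.004 -0.04 ] w 0.0503
```

View pics/g2.png

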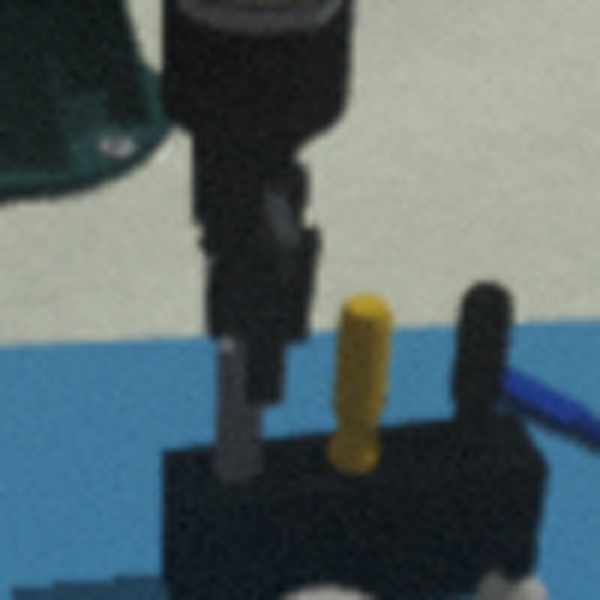

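```bash
python3 - <<'E'
from h import *
f=np.load("s2.npz");P=cloud("scene",f["d"])
for v in range(140,180,3):
    print(v," ".join(f"{u}:{int(1000*P[v,u,0])},{int(1000*P[v,u,1])},{int(1000*P[v,u,2])}" for u in range(272,294,2)))
E
```

```text
140 272:176,115,0 274:487,86,180 276:531,86,206 278:540,90,211 280:539,94,210 282:575,94,231 284:577,99,232 286:579,103,233 288:579,107,232 290:578,112,232 292:578,117,231
143 272:195,113,0 274:197,120,0 276:532,86,198 278:543,89,204 280:534,95,198 282:573,95,222 284:581,98,226 286:582,103,226 288:579,108,225 290:578,113,224 292:576,118,222
146 272:215,111,-1 274:485,87,161 276:489,91,164 278:545,89,197 280:545,94,197 282:574,95,214 284:579,99,217 286:577,104,216 288:578,108,216 290:578,113,215 292:576,118,214
149 272:241,108,2 274:484,87,151 276:489,92,154 278:489,97,154 280:547,94,189 282:574,95,206 284:577,100,207 286:576,104,207 288:574,109,205 290:574,114,205 292:241,178,-1
152 272:256,107,0 274:485,87,143 276:489,92,145 278:491,97,146 280:548,94,182 282:573,96,197 284:554,103,185 286:554,108,185 288:548,114,181 290:572,115,195 292:262,175,0
155 272:275,105,0 274:273,112,-1 276:490,92,136 278:487,98,134 280:564,92,183 282:575,96,190 284:569,101,186 286:567,106,184 288:567,111,184 290:568,116,185 292:286,171,3
158 272:296,103,1 274:293,110,-1 276:509,90,139 278:516,94,143 280:545
[... 554 characters left out ...]
288:354,149,2 290:349,156,-1 292:350,162,-1
170 272:363,96,0 274:368,102,2 276:515,90,105 278:517,95,106 280:514,101,104 282:515,106,104 284:369,134,1 286:368,140,0 288:367,147,0 290:369,153,0 292:369,160,0
173 272:380,95,0 274:381,101,0 276:513,90,94 278:517,95,96 280:518,101,97 282:514,106,94 284:489,116,76 286:488,122,74 288:488,127,74 290:486,133,72 292:487,139,73
176 272:498,82,73 274:499,87,74 276:515,90,85 278:515,96,85 280:517,101,86 282:518,106,86 284:503,114,75 286:500,120,73 288:501,125,73 290:500,131,72 292:502,136,73
179 272:511,80,73 274:513,85,74 276:517,90,77 278:517,96,77 280:517,101,76 282:514,107,74 284:517,112,76 286:518,118,76 288:514,124,73 290:515,129,73 292:517,134,74
```

The near finger shows at pixels (281–287, 157–167), beside the tang at (276–283, 157–179). The finger sits higher than I expected at this opening. I'll close most of the way and check its height before gripping.

```bash
python3 -m crank '[0,0,0,0,0,0,2, 0,0,0,0,0,0,2, 0,0,0,0,0,0,2, 0,0,0,0,0,0,2, 0,0,0,0,0,0,2]'; python3 - <<'E'
from h import *
st()
a,_=grab("scene","s3")
z=lambda im,x,y,w,h,s:cv2.resize(im[y:y+h,x:x+w],None,fx=s,fy=s,interpolation=cv2.INTER_CUBIC)
cv2.imwrite("pics/g3.png",z(a,240,100,100,100,6)[:,:,::-1])
f=np.load("s3.npz");P=cloud("scene",f["d"])
for v in range(152,180,3):
    print(v," ".join(f"{u}:{int(1000*P[v,u,0])},{int(1000*P[v,u,1])},{int(1000*P[v,u,2])}" for u in range(272,294,2)))
E
```

```text
time_s: 2.95
tcp_pos: [0.5126, 0.1, 0.1084]
orientation: [3.14, 0.001, 1.673]
wrist_force: [-0.1, -0.4, 0.1]
gripper_width: 0.0197
t 2.95 tcp [0.5126 0.1    0.1084] rpy [1.799e+02 8.000e-02 9.583e+01] F [-0.07 -0.38  0.07] M [ 0.044 -0.01   0.035] w 0.0197
152 272:256,107,0 274:253,114,-2 276:503,90,154 278:537,91,175 280:559,93,188 282:563,97,191 284:554,103,185 286:552,109,183 288:552,113,183 290:560,117,188 292:263,175,0
155 272:274,105,-1 274:275,112,0 276:504,90,145 278:531,92,162 280:555,94,177 282:555,99,177 284:551,104,174 286:531,112,161 288:279,159,0 290:282,165,1 292:280,172,0
158 272:295,103,0 274:294,110,0 276:509,90,139 278:530,92,152 280:538,96,157 282:534,102,154 284:537,107,156 286:530,113,151 288:295,157,-2 290:300,163,0 292:299,170,0
161 272:311,101,0 274:312,108,0 276:510,90,130 278:531,92,144 280:539,96,149 282:540,101,149 284:539,107,148 286:313,148,-1 288:315,154,0 290:317,160,0 292:320,167,1
164 272:333,99,1 274:331,106,0 276:509,90,120 278:531,93,135 280:536,97,138 282:537,102,139 284:533,108,135 286:334,145,0 288:334,152,0 290:336,158,1 292:335,165,0
167 272:349,98,0 274:348,104,0 276:513,90,113 278:516,95,115 280:515,100,114 282:514,106,113 284:349,137,0 286:349,143,-1 288:351,149,0 290:351,156,0 292:353,162,0
170 272:362,96,-1 274:365,102,0 276:514,90,104 278:1269,-4,635 280:514,101,103 282:516,106,105 284:367,134,0 286:367,141,0 288:373,146,3 290:369,153,0 292:372,159,1
173 272:380,94,0 274:381,101,0 276:515,90,95 278:518,95,97 280:516,101,95 282:516,106,95 284:487,116,74 286:487,122,74 288:488,127,74 290:489,133,74 292:488,138,74
176 272:498,82,73 274:499,87,74 276:515,90,85 278:516,96,86 280:518,101,87 282:516,107,85 284:1269,-4,635 286:501,120,74 288:504,125,75 290:504,130,75 292:503,136,74
179 272:515,80,75 274:512,86,74 276:517,91,76 278:514,96,74 280:517,101,76 282:512,107,72 284:515,113,74 286:517,118,75 288:516,123,74 290:516,129,74 292:516,134,73
```

View pics/g3.png

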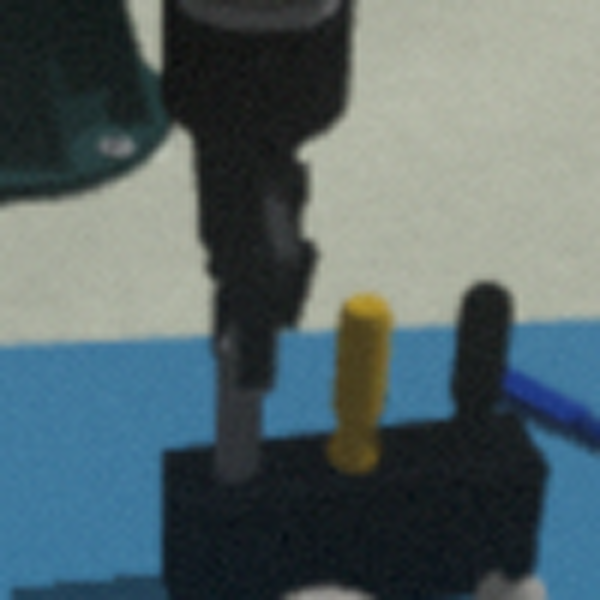

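```bash
python3 - <<'E'
from h import *
f=np.load("s3.npz");P=cloud("scene",f["d"])
for v in range(96,160,4):
    print(v," ".join(f"{u}:{int(1000*P[v,u,0])},{int(1000*P[v,u,1])},{int(1000*P[v,u,2])}" for u in range(266,302,4)))
print(proj("scene",[[.535,.1035,.097],[.535,.1035,.13],[.522,.1025,.097],[.5126,.1,.17]]).round(1))
E
python3 - <<'E'
import numpy as np,cv2
im=np.load("s3.npz")["im"][130:185,262:302,::-1]
im=cv2.convertScaleAbs(im,alpha=2.2,beta=10)
cv2.imwrite("pics/g3b.png",cv2.resize(im,None,fx=10,fy=10,interpolation=cv2.INTER_CUBIC))
E
```

```text
96 266:-213,126,1 270:535,69,321 274:543,77,324 278:548,85,326 282:552,94,327 286:549,103,326 290:550,111,326 294:548,121,325 298:537,132,320
100 266:-176,123,0 270:522,70,306 274:534,78,311 278:547,86,316 282:552,94,318 286:551,103,318 290:551,112,317 294:535,123,310 298:518,136,302
104 266:-137,120,-1 270:533,69,301 274:536,78,302 278:541,87,304 282:544,95,305 286:543,105,304 290:541,114,303 294:539,123,302 298:531,134,298
108 266:-97,116,-1 270:533,70,292 274:542,78,295 278:548,86,298 282:550,95,298 286:541,105,294 290:549,113,297 294:543,123,294 298:530,135,288
112 266:-30,111,11 270:534,70,282 274:545,78,287 278:548,86,288 282:551,95,289 286:550,104,288 290:547,114,286 294:544,124,285 298:525,136,275
116 266:5,108,11 270:532,70,271 274:540,78,275 278:547,87,278 282:550,96,279 286:550,105,278 290:548,114,277 294:541,125,273 298:-9,239,-1
120 266:44,104,14 270:534,70,262 274:542,78,266 278:548,87,268 282:550,96,269 286:548,105,267 290:547,115,266 294:541,125,263 298:22,234,-3
124 266:54,103,2 270:52,119,0 274:504,83,236 278:522,91,244 282:550,96,258 286:551,105,259 290:546,116,256
[... 490 characters left out ...]
278:535,90,208 282:538,99,209 286:572,104,228 290:571,113,227 294:181,194,0 298:180,209,-2
144 266:202,91,0 270:200,105,-1 274:494,85,173 278:537,90,198 282:574,95,220 286:578,103,221 290:575,113,219 294:211,190,0 298:212,204,0
148 266:230,88,1 270:228,103,0 274:227,117,-2 278:536,91,186 282:572,95,207 286:566,106,204 290:567,115,203 294:236,186,0 298:239,199,0
152 266:252,86,-1 270:251,100,-2 274:253,114,-2 278:537,91,175 282:563,97,191 286:552,109,183 290:560,117,188 294:262,182,0 298:511,146,156
156 266:275,85,-3 270:282,97,0 274:284,111,1 278:530,92,159 282:537,101,162 286:529,113,157 290:287,165,0 294:287,178,0 298:514,146,146
[[281.6 176.7]
 [282.1 166.3]
 [280.7 173.8]
 [280.2 148.5]]
```

View pics/g3b.png

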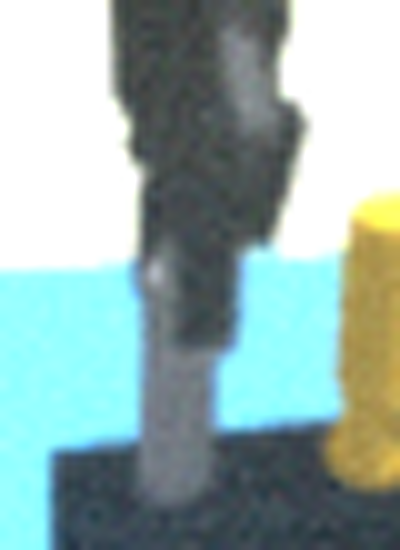

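```bash
python3 -m crank '[0,0,0,0,-0.08,0.5,2, 0,0,0,0,-0.08,1.0,2, 0,0,0,0,-0.08,1.6,2, 0,0,0,0,-0.08,1.6,2]'; python3 - <<'E'
from h import *
st()
a,_=grab("scene","s4")
f=np.load("s4.npz");im=cv2.convertScaleAbs(f["im"][130:185,262:302,::-1],alpha=2.2,beta=10)
cv2.imwrite("pics/g4.png",cv2.resize(im,None,fx=10,fy=10,interpolation=cv2.INTER_CUBIC))
E
```

```text
time_s: 3.4
tcp_pos: [0.5109, 0.0998, 0.0911]
orientation: [-3.141, 0.001, 1.673]
wrist_force: [-0.4, 1.1, -0.8]
gripper_width: 0.0203
t 3.4 tcp [0.5109 0.0998 0.0911] rpy [-1.7997e+02  8.0000e-02  9.5830e+01] F [-0.35  1.06 -0.76] M [-0.002  0.041 -0.066] w 0.0203
```

View pics/g4.png

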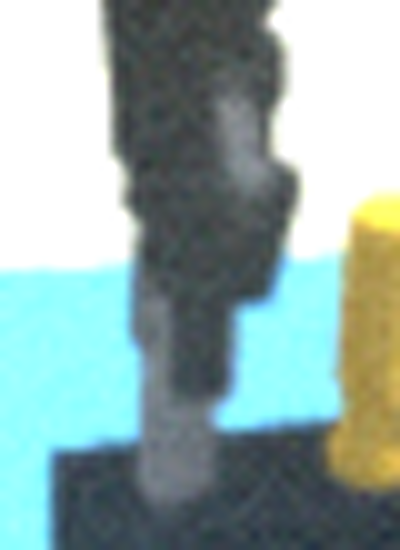

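```bash
python3 -m crank '[0,0,0,0,0,0,0, 0,0,0,0,0,0,0, 0,0,0,0,0,0,0, 0,0,0,0,0,0,0, 0,0,0,0,0,0,0, 0,0,0,0,0,0,0]' 60; python3 - <<'E'
from h import *
st()
E
```

```text
time_s: 4.05
tcp_pos: [0.5113, 0.0998, 0.0916]
orientation: [3.141, 0.001, 1.673]
wrist_force: [0.2, 0.1, -0.9]
gripper_width: 0.0095
t 4.05 tcp [0.5113 0.0998 0.0916] rpy [1.7999e+02 8.0000e-02 9.5830e+01] F [ 0.17  0.09 -0.88] M [-0.017 -0.081 -0.024] w 0.0095
```

```bash
python3 -m crank '[0,0,0,0,0,-1,0, 0,0,0,0,0,-2.5,0, 0,0,0,0,0,-5,0, 0,0,0,0,0,-7.5,0, 0,0,0,0,0,-10,0, 0,0,0,0,0,-12,0, 0,0,0,0,0,-12,0, 0,0,0,0,0,-12,0]'; python3 - <<'E'
from h import *
st();go([.521,-.1805,.2116],162.6)
a,_=grab("scene","s5")
z=lambda im,x,y,w,h,s:cv2.resize(im[y:y+h,x:x+w],None,fx=s,fy=s,interpolation=cv2.INTER_CUBIC)
cv2.imwrite("pics/g5.png",z(a,230,80,120,110,5)[:,:,::-1])
E
```

```text
time_s: 4.85
tcp_pos: [0.5111, 0.1, 0.2117]
orientation: [3.141, 0.001, 1.673]
wrist_force: [-0.3, 0.3, -2.2]
gripper_width: 0.0088
t 4.85 tcp [0.5111 0.1    0.2117] rpy [1.7995e+02 8.0000e-02 9.5830e+01] F [-0.32  0.34 -2.15] M [0.011 0.012 0.01 ] w 0.0088
turn [-1.000e-02  1.000e-01 -6.677e+01] shift cm [-28.006  -1.864   0.052]
```

View pics/g5.png

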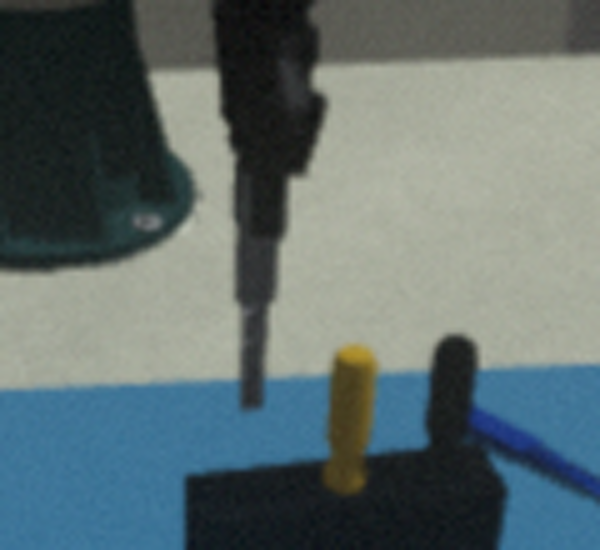

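```bash
python3 -m crank '[0,0,-7,-2,0,0,0, 0,0,-14,-5,-0.2,0,0, 0,0,-21.5,-8.5,-0.4,0,0, 0,0,-29,-12,-0.6,0,0, 0,0,-36.5,-15.5,-0.8,0,0, 0,0,-44,-19,-1.0,0,0, 0,0,-51.5,-22.5,-1.3,0,0, 0,0,-58,-25.5,-1.5,0,0, 0,0,-64,-27.3,-1.7,0,0, 0,0,-66.8,-27.83,-1.7,0,0]'; python3 -m crank '[0,0,0,0,0,0,0, 0,0,0,0,0,0,0]'; python3 - <<'E'
from h import *
st();go([.5224,-.1786,.2116],162.6)
for n in("scene","top"):
    a,_=grab(n,n+"6")
    print(proj(n,[[.5224,-.1786,.130],[.5224,-.1786,.09]]).round(1))
z=lambda im,x,y,w,h,s:cv2.resize(im[y:y+h,x:x+w],None,fx=s,fy=s,interpolation=cv2.INTER_CUBIC)
cv2.imwrite("pics/g6.png",z(np.load("scene6.npz")["im"],130,110,100,110,5.4)[:,:,::-1])
cv2.imwrite("pics/g6t.png",z(np.load("top6.npz")["im"],270,150,110,100,5.4)[:,:,::-1])
E
```

```text
time_s: 5.9
tcp_pos: [0.5207, -0.1805, 0.2094]
orientation: [-3.14, -0.003, 2.84]
wrist_force: [0.4, 1.2, -1.1]
gripper_width: 0.0095
time_s: 6.1
tcp_pos: [0.5195, -0.1801, 0.2078]
orientation: [-3.14, -0.007, 2.838]
wrist_force: [0.3, 0.4, -1.8]
gripper_width: 0.0092
t 6.1 tcp [ 0.5195 -0.1801  0.2078] rpy [-179.92   -0.38  162.61] F [ 0.28  0.37 -1.81] M [0.049 0.026 0.007] w 0.0092
turn [-0.08 -0.38  0.01] shift cm [-0.226  0.227 -0.38 ]
[[172.6 168.5]
 [175.  180.9]]
[[323.9 205.2]
 [321.6 206.1]]
```

View pics/g6.png

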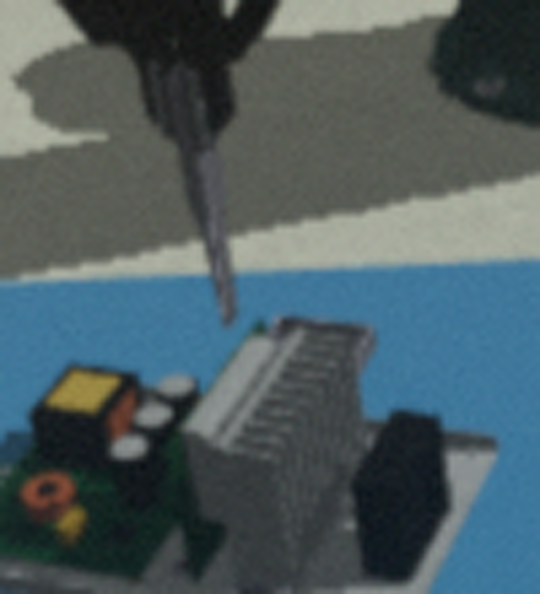

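View pics/g6t.png

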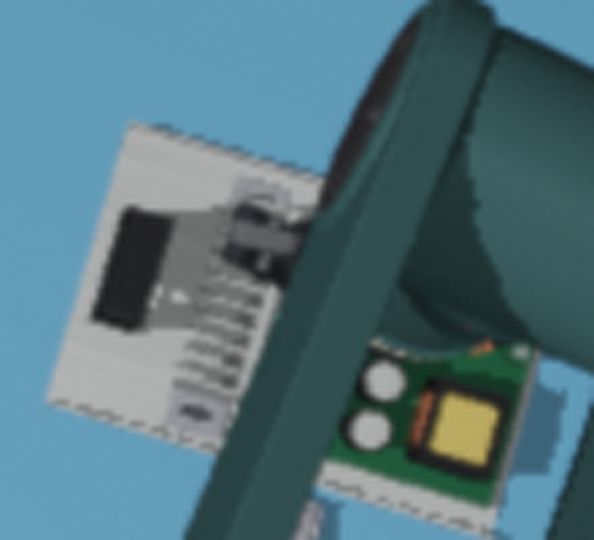

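```bash
python3 - <<'E'
from h import *
r=R.from_euler("xyz",manip.read_state()["orientation"]);st()
s=manip.read_state();tip=s["tcp_pos"]+r.apply([0,0,.0816]);print("tip",tip.round(4),proj("scene",tip).round(1))
u=np.array([.954,-.299,0]);y=np.array([.299,.954,0])
for k in(-2,0,2,4,6): # candidate gap mids
    print(k,[proj("scene",np.array([.522,-.180,.09])+u*a+y*k*.001).round(1).tolist() for a in(-.04,0,.04)])
f=np.load("scene6.npz");im=cv2.convertScaleAbs(f["im"][140:200,150:210,::-1],alpha=1.5)
cv2.imwrite("pics/g6z.png",cv2.resize(im,None,fx=10,fy=10,interpolation=cv2.INTER_CUBIC))
g=cv2.cvtColor(f["im"],cv2.COLOR_RGB2GRAY)
for v in range(172,194,3): print(v,[(c,int(g[v,c])) for c in range(164,190)])
E
```

```text
t 6.2 tcp [ 0.5201 -0.1797  0.2085] rpy [-179.92   -0.3   162.67] F [-0.9   0.4  -1.14] M [ 0.008 -0.067 -0.06 ] w 0.0091
tip [ 0.5196 -0.1797  0.1269] [[172.5 168.8]]
-2 [[[179.9, 172.2]], [[173.8, 180.7]], [[167.2, 189.8]]]
0 [[[180.6, 172.3]], [[174.5, 180.8]], [[167.9, 189.9]]]
2 [[[181.2, 172.4]], [[175.2, 180.9]], [[168.7, 190.0]]]
4 [[[181.9, 172.5]], [[175.9, 181.0]], [[169.4, 190.1]]]
6 [[[182.6, 172.6]], [[176.6, 181.1]], [[170.1, 190.2]]]
172 [(164, 103), (165, 106), (166, 105), (167, 109), (168, 104), (169, 109), (170, 108), (171, 106), (172, 107), (173, 105), (174, 102), (175, 97), (176, 107), (177, 109), (178, 111), (179, 108), (180, 96), (181, 80), (182, 81), (183, 101), (184, 118), (185, 116), (186, 85), (187, 72), (188, 72), (189, 76)]
175 [(164, 108), (165, 106), (166, 108), (167, 111), (168, 109), (169, 105), (170, 108), (171, 104), (172, 100), (173, 99), (174, 128), (175, 139), (176, 140), (177, 140), (178, 143), (179, 132), (180, 111), (181, 102), (182, 123), (183, 122), (184, 99), (185, 82), (186, 81), (187, 75), (188, 69), (189, 70)]
178 [(164, 109), (165, 105)
[... 1076 characters left out ...]
, (180, 67), (181, 69), (182, 65), (183, 65), (184, 66), (185, 72), (186, 74), (187, 65), (188, 71), (189, 67)]
190 [(164, 66), (165, 74), (166, 84), (167, 114), (168, 128), (169, 116), (170, 103), (171, 111), (172, 122), (173, 112), (174, 96), (175, 79), (176, 72), (177, 70), (178, 72), (179, 71), (180, 78), (181, 73), (182, 66), (183, 70), (184, 71), (185, 67), (186, 74), (187, 69), (188, 73), (189, 65)]
193 [(164, 42), (165, 60), (166, 58), (167, 56), (168, 58), (169, 63), (170, 66), (171, 85), (172, 92), (173, 87), (174, 88), (175, 79), (176, 75), (177, 75), (178, 71), (179, 75), (180, 71), (181, 65), (182, 67), (183, 65), (184, 64), (185, 70), (186, 67), (187, 73), (188, 64), (189, 71)]
```

View pics/g6z.png

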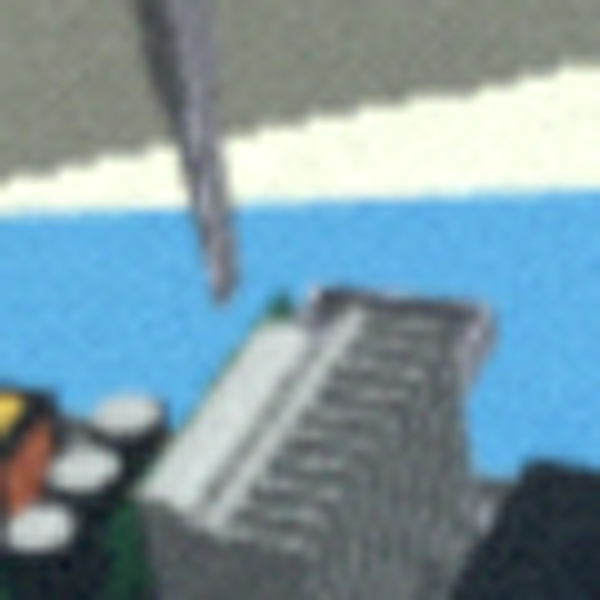

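```bash
python3 -c "
from h import *
go([.5226,-.1781,.182],162.6)"
```

```text
turn [-0.08 -0.3   0.07] shift cm [-0.209  0.23   2.65 ]
```

```bash
python3 -m crank '[0,-0.3,0,-0.2,0.23,0.5,0, 0,-0.3,0,-0.2,0.23,1.2,0, 0,-0.3,0,-0.2,0.23,2,0, 0,-0.3,0,-0.2,0.23,2.65,0, 0,-0.3,0,-0.2,0.23,2.65,0, 0,-0.3,0,-0.2,0.23,2.65,0, 0,-0.3,0,-0.2,0.23,2.65,0]'; python3 - <<'E'
from h import *
st();a,_=grab("scene","s7");st();go([.5226,-.1781,.165],162.6)
im=cv2.convertScaleAbs(a[140:200,150:210,::-1],alpha=1.5)
cv2.imwrite("pics/g7.png",cv2.resize(im,None,fx=10,fy=10,interpolation=cv2.INTER_CUBIC))
E
```

```text
time_s: 6.9
tcp_pos: [0.5228, -0.1782, 0.1823]
orientation: [-3.14, 0.001, 2.839]
wrist_force: [0.2, -0.6, -1.4]
gripper_width: 0.0092
t 6.9 tcp [ 0.5228 -0.1782  0.1823] rpy [-1.7991e+02  4.0000e-02  1.6267e+02] F [ 0.22 -0.64 -1.38] M [-0.043  0.023  0.02 ] w 0.0092
t 6.95 tcp [ 0.5228 -0.1783  0.1824] rpy [-1.7991e+02  4.0000e-02  1.6267e+02] F [ 0.61  0.45 -1.17] M [-0.072  0.005 -0.044] w 0.0091
turn [-0.09  0.04  0.07] shift cm [0.028 0.014 1.735]
```

View pics/g7.png

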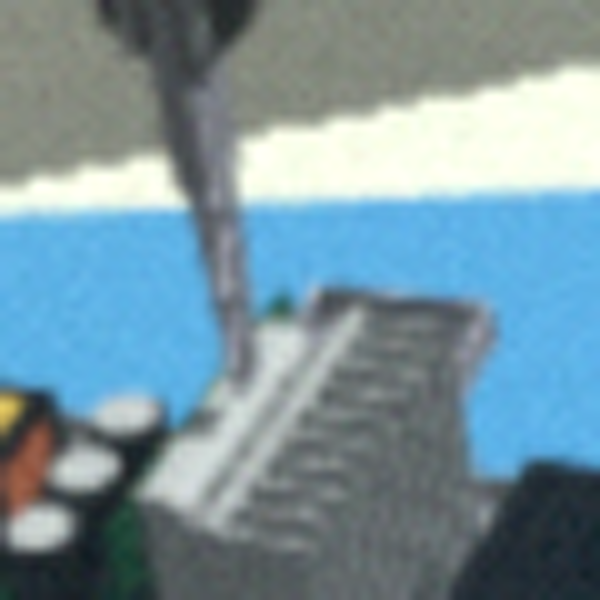

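```bash
python3 -m crank '[0,0,0,0,0.05,0.3,0, 0,0,0,0,0.05,0.6,0, 0,0,0,0,0.05,0.9,0, 0,0,0,0,0.05,1.2,0]'; python3 -c "
from h import *
st()"; python3 -m crank '[0,0,0,0,0,0.2,0, 0,0,0,0,0,0.4,0, 0,0,0,0,0,0.4,0]'; python3 -c "
from h import *
st()"
```

```text
time_s: 7.35
tcp_pos: [0.5229, -0.1778, 0.17]
orientation: [-3.14, 0.001, 2.839]
wrist_force: [0.0, 0.5, -0.8]
gripper_width: 0.0088
t 7.35 tcp [ 0.5229 -0.1778  0.17  ] rpy [-1.7991e+02  3.0000e-02  1.6267e+02] F [ 0.03  0.49 -0.81] M [ 0.016  0.055 -0.036] w 0.0088
time_s: 7.65
tcp_pos: [0.5227, -0.1779, 0.1657]
orientation: [-3.14, 0.0, 2.839]
wrist_force: [-0.2, 0.1, -1.9]
gripper_width: 0.0089
t 7.65 tcp [ 0.5227 -0.1779  0.1657] rpy [-1.7990e+02  1.0000e-02  1.6267e+02] F [-0.2   0.12 -1.87] M [-0.135  0.045  0.035] w 0.0089
```

```bash
for i in 1; do python3 -m crank '[0,0,0,0,0,0.2,0, 0,0,0,0,0,0.4,0, 0,0,0,0,0,0.4,0]'; done; python3 -c "
from h import *
st()
a,_=grab('scene','s8');st()
im=cv2.convertScaleAbs(a[140:200,150:210,::-1],alpha=1.5)
cv2.imwrite('pics/g8.png',cv2.resize(im,None,fx=10,fy=10,interpolation=cv2.INTER_CUBIC))
"
```

```text
time_s: 7.95
tcp_pos: [0.5227, -0.1781, 0.1615]
orientation: [-3.14, 0.0, 2.839]
wrist_force: [-0.2, -1.0, -1.2]
gripper_width: 0.0089
t 7.95 tcp [ 0.5227 -0.1781  0.1615] rpy [-179.88    0.    162.68] F [-0.21 -0.95 -1.25] M [-0.254  0.055 -0.007] w 0.0089
t 8.0 tcp [ 0.5227 -0.178   0.1616] rpy [-179.89    0.    162.67] F [ 0.74 -1.2  -1.77] M [-0.287  0.041 -0.046] w 0.009
```

View pics/g8.png

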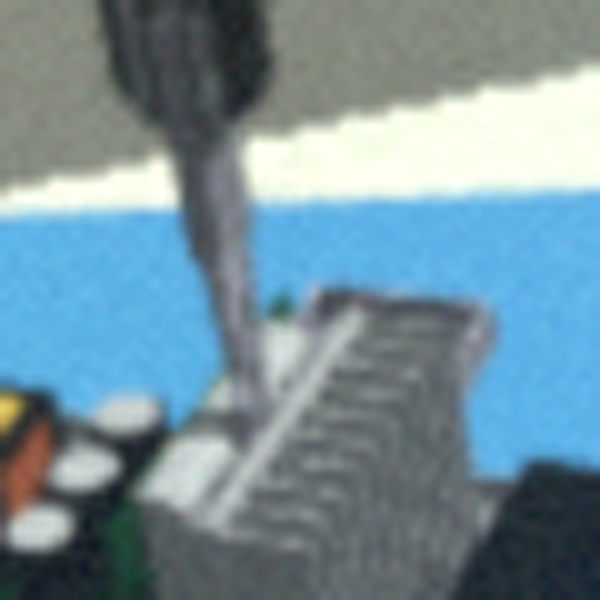

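The blade has entered the gap at pixel (175,184). The rising Mx shows it bearing lightly on the heat sink, so I'll shift it toward the module.

```bash
python3 -m crank '[0,0,0,0,-0.05,0,0, 0,0,0,0,-0.1,0,0, 0,0,0,0,-0.1,0,0]'; python3 -c "
from h import *
st()"; python3 -m crank '[0,0,0,0,0,0.2,0, 0,0,0,0,0,0.4,0, 0,0,0,0,0,0.4,0]'; python3 -c "
from h import *
st()"
```

```text
time_s: 8.3
tcp_pos: [0.5223, -0.1789, 0.1616]
orientation: [-3.14, -0.0, 2.839]
wrist_force: [0.2, 0.5, -1.6]
gripper_width: 0.0088
t 8.3 tcp [ 0.5223 -0.1789  0.1616] rpy [-179.9    -0.    162.67] F [ 0.17  0.49 -1.63] M [ 0.03  -0.01   0.007] w 0.0088
time_s: 8.6
tcp_pos: [0.5221, -0.1787, 0.1572]
orientation: [-3.14, -0.001, 2.839]
wrist_force: [0.1, 0.5, -1.4]
gripper_width: 0.0089
t 8.6 tcp [ 0.5221 -0.1787  0.1572] rpy [-1.7991e+02 -4.0000e-02  1.6267e+02] F [ 0.11  0.54 -1.41] M [-0.024 -0.017  0.049] w 0.0089
```

```bash
python3 -m crank '[0,0,0,0,-0.05,0.15,0, 0,0,0,0,-0.05,0.3,0, 0,0,0,0,-0.05,0.3,0]'; python3 -c "
from h import *
st()"; python3 -m crank '[0,0,0,0,0,0.2,0, 0,0,0,0,0,0.3,0, 0,0,0,0,0,0.3,0]'; python3 -c "
from h import *
st()"
```

```text
time_s: 8.9
tcp_pos: [0.5217, -0.1791, 0.1539]
orientation: [-3.14, -0.001, 2.839]
wrist_force: [-0.0, -0.3, -0.9]
gripper_width: 0.0089
t 8.9 tcp [ 0.5217 -0.1791  0.1539] rpy [-1.7992e+02 -7.0000e-02  1.6266e+02] F [-0.03 -0.3  -0.86] M [-0.035 -0.016  0.006] w 0.0089
time_s: 9.2
tcp_pos: [0.5215, -0.1791, 0.1507]
orientation: [-3.14, -0.002, 2.839]
wrist_force: [-0.2, 1.4, -1.6]
gripper_width: 0.0087
t 9.2 tcp [ 0.5215 -0.1791  0.1507] rpy [-1.7992e+02 -1.0000e-01  1.6266e+02] F [-0.24  1.44 -1.64] M [ 0.036 -0.01   0.029] w 0.0087
```

```bash
for i in 1 2; do python3 -m crank '[0,0,0,0,0,0.1,0, 0,0,0,0,0,0.2,0, 0,0,0,0,0,0.2,0]'>/dev/null; python3 -c "
from h import *
st()
s=manip.read_state()"; done
```

```text
t 9.5 tcp [ 0.5214 -0.179   0.1485] rpy [-1.7992e+02 -1.1000e-01  1.6267e+02] F [-0.54  0.16 -1.08] M [ 0.018 -0.002  0.023] w 0.0091
t 9.8 tcp [ 0.5213 -0.1789  0.1463] rpy [-1.7993e+02 -1.3000e-01  1.6267e+02] F [ 0.18  0.73 -1.56] M [ 0.003  0.026 -0.022] w 0.0089
```

```bash
python3 -m crank '[0,0,0,0,0,0.1,0, 0,0,0,0,0,0.2,0, 0,0,0,0,0,0.2,0]'>/dev/null; python3 -c "
from h import *
st()"; python3 -m crank '[0,0,0,0,0,0.1,0, 0,0,0,0,0,0.2,0, 0,0,0,0,0,0.2,0]'>/dev/null; python3 -c "
from h import *
st()"
```

```text
t 10.1 tcp [ 0.5212 -0.1789  0.1442] rpy [-1.7993e+02 -1.4000e-01  1.6267e+02] F [ 0.86 -0.42 -1.9 ] M [-0.007  0.038  0.023] w 0.0094
t 10.4 tcp [ 0.5211 -0.1789  0.142 ] rpy [-1.7992e+02 -1.6000e-01  1.6267e+02] F [-0.54  0.23 -2.03] M [-0.114 -0.067 -0.011] w 0.009
```

```bash
python3 -m crank '[0,0,0,0,-0.03,0.1,0, 0,0,0,0,-0.03,0.15,0, 0,0,0,0,-0.03,0.15,0]'>/dev/null; python3 -c "
from h import *
st()"; python3 -m crank '[0,0,0,0,0,0.1,0, 0,0,0,0,0,0.1,0]'>/dev/null; python3 -c "
from h import *
st()"
```

```text
t 10.7 tcp [ 0.521  -0.1791  0.1404] rpy [-1.7993e+02 -1.6000e-01  1.6266e+02] F [-0.03 -0.12 -1.82] M [ 0.05  -0.09   0.042] w 0.009
t 10.9 tcp [ 0.5211 -0.1791  0.1394] rpy [-1.7994e+02 -1.5000e-01  1.6266e+02] F [ 0.01 -0.22 -0.87] M [ 0.065 -0.07   0.033] w 0.0092
```

```bash
python3 -m crank '[0,0,0,0,0,0.1,0, 0,0,0,0,0,0.1,0]'>/dev/null; python3 -c "
from h import *
st()"; python3 -m crank '[0,0,0,0,0,0.1,0, 0,0,0,0,0,0.1,0]'>/dev/null; python3 -c "
from h import *
st()"
```

```text
t 11.1 tcp [ 0.5212 -0.1791  0.1385] rpy [-1.7993e+02 -1.3000e-01  1.6267e+02] F [0.06 1.07 0.82] M [ 0.091 -0.052 -0.021] w 0.0094
t 11.3 tcp [ 0.5214 -0.1792  0.1378] rpy [-1.7993e+02 -1.0000e-01  1.6266e+02] F [ 0.26 -0.    4.15] M [0.151 0.109 0.003] w 0.0088
```

```bash
python3 - <<'E'
from h import *
F=[];M=[]
for i in range(8):
    manip.capture("scene");s=manip.read_state();F.append(s["wrist_force"]);M.append(s["moment"])
print(np.array(F).round(1).tolist());print("mean",np.mean(F,0).round(2),np.mean(M,0).round(3));st()
a,_=grab('scene','s9')
im=cv2.convertScaleAbs(a[140:200,150:210,::-1],alpha=1.5)
cv2.imwrite('pics/g9.png',cv2.resize(im,None,fx=10,fy=10,interpolation=cv2.INTER_CUBIC))
E
```

```text
[[-0.1, 0.5, 3.6], [-0.4, 0.1, 3.0], [-0.5, 0.3, 4.0], [0.8, 0.1, 4.3], [-0.0, 0.7, 4.0], [-1.1, 0.3, 4.5], [-0.4, 1.4, 5.2], [-0.9, 0.4, 5.1]]
mean [-0.32  0.46  4.23] [ 0.183  0.086 -0.004]
t 11.7 tcp [ 0.5214 -0.1792  0.1378] rpy [-1.7993e+02 -1.0000e-01  1.6266e+02] F [-0.89  0.38  5.13] M [ 0.18   0.109 -0.011] w 0.0091
```

View pics/g9.png

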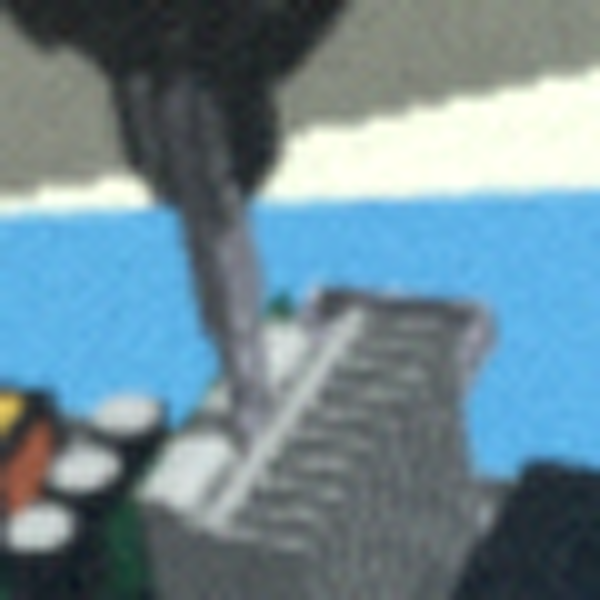

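```bash
python3 - <<'E'
from h import *
F=[]
for i in range(12):
    manip.capture("top");F.append(manip.read_state()["wrist_force"])
F=np.array(F);print(F[:6].mean(0).round(2),F[6:].mean(0).round(2));st()
E
```

```text
[-0.5   0.89  5.24] [-0.04  0.58  5.29]
t 12.35 tcp [ 0.5214 -0.1792  0.1378] rpy [-1.7993e+02 -1.0000e-01  1.6266e+02] F [ 0.28 -0.41  4.67] M [ 0.216  0.141 -0.003] w 0.0091
```

The force has settled at about 6.7 N of push, with little sideways imbalance. I'm handing in.

```bash
python3 -c "
from h import *
print(manip.finish_job());st()"
```

```text
the job is handed in; nothing more can be done
None
the job is handed in; nothing more can be done
```

I pulled the steel gauge out of the tool block, carried it to the power unit and slid it straight down into the gap. I handed the job in with the gripper still holding it there (60 N grip command), at about 12.4 s of the 40 s.

**Last checks, just before hand-in:**
- **Push:** steady at about 6.7 N (wrist Fz +5.3 N, against about −1.4 N when hanging free), so within the 5 to 10 N for snug.
- **Side load:** the sideways imbalance was under about 1 N, slightly toward the module. I couldn't measure the force on each plate directly.
- **Pose:** tip about 34 mm below the plates' tops and near the middle of the gap. The tool was vertical to about 0.1° and its yaw matched the measured yaw of the gap to about 0.1°.
- **Gap:** the blade depth suggests a gap of roughly 5.0 mm.

**What disagreed or went less cleanly:**
- **Fingertip height:** the fingertips looked about 20 mm higher in the camera than the tool description says. I gripped with the TCP 16 mm lower than I had first set it; the finger opening (about 9 mm for a 10 mm tang) and the pictures showed a firm hold.
- **Camera offset:** the top camera read about 2 mm low in y compared with the robot. I relied on the scene camera and on contact forces instead.
- **Light touch on the way in:** the blade leaned on the heat sink with about 1.2 N, and I corrected that with a 1 mm shift toward the module.
- **Two moves run in a loop:** two of the 2 mm descent steps ran inside a shell loop instead of being typed out one by one. I typed every later move singly.

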